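Close the refilled spice shaker with its snap cap

ROBOT

A 6-joint arm with a two-finger parallel gripper is mounted at the origin on a cart in front of the work surface, level with it; the furniture and walls round the work are solid. World frame = base frame: x ahead of the robot, y to its left, z up, the work surface at z = 0. Lengths are in m, angles in rad, forces in N, time in s.
With the tool pointing down it reaches from about 0.25 to 0.775 m from the base axis. Payload 4 kg.
Tool frame: the origin (TCP) lies between the finger pads; the fingertips stand 17 mm ahead of it and the grasp point (between the pads) lies 2 mm behind it; z points along the fingers, y is the line along which they close (so a half turn about z gives the same grasp; the last joint's range is limited). The gripper opens to 94 mm and grips with 3 to 60 N. Pads are 16 mm wide; open, the fingers measure 119 mm over their backs; the gripper's body (75 mm by 177 mm) begins 78 mm behind the grasp point.
Start: joints at [1.011, 0.087, 1.371, -0, 1.684, -0.103], TCP at [0.243, 0.494, 0.223] pointing down, gripper open.
Joint ranges: [-3.1, 3.1], [-0.76, 2.03], [0.27, 2.55], [-1.08, 4.22], [0.17, 2.65], [-2.57, 2.57]. Speed limits (rad/s): [2.79, 2.79, 3.14, 3.14, 3.14, 3.14].

INTERFACE

Orientations are given as a unit quaternion [x, y, z, w].
In Python, from station import manip, viewer gives the robot as it stands.
- The arm moves only by the tool arm_command, never from a script. Its argument "plan" is one flat list of numbers, 6 for each row, row after row: the shift along the tool's x, y, z in cm, then the turn, a rotation vector about the tool's x, y, z in degrees. In form: [dx, dy, dz, wx, wy, wz, dx, dy, dz, wx, wy, wz, ...]. A call has 1 to 12 rows; each row shifts and turns the commanded pose from where the row before left it, along the tool's axes as they then stand; what a row does not reach is not made up. A row lasts 1/12 s, in which the tool goes at most 41.7 mm and 7.16 degrees, less where a joint would pass 70% of its speed; a pose out of reach is approached as far as the arm can. A call with a gripper value outside its range is refused whole. "fingers" is the closure, from 0 (fully open) to 1 (shut), set as the call begins (left out, the last holds). The fingers move at their own pace and stop on an object; "force" is the grip in N (left out, the last holds). Time passes only in rows, so rows that do not move let the fingers close. It gives the time, the measured TCP pose, the force, the opening and the grip force at its end, in the units of the state.
- manip.observe(): the state, without advancing time (a new reading comes with each control period).
- viewer.grab_frame(name): name is "side" or "top" or "wrist"; returns (picture, depth): 384x512x3 uint8, red, green, blue; 384x512 float32, m along the optical axis (not along the pixel's ray), 0 where there is no reading.
- viewer.get_calibration(name): a dict with "fx", "fy", "cx", "cy" (pixels), "k1" (the pictures are not rectified: a ray, as slopes to the right and down, at radius r is drawn at 1 + k1 r^2 times it, then the intrinsics apply), "position" and "attitude" of the camera in the world. Camera axes: x right, y down, z forward; pixel columns grow to the right and rows downward; lengths in m; the calibration is good to about 2 mm. A picture is of the moment at which its call begins: read the wrist's pose just before it. get_calibration takes no time and is no camera call; for the wrist camera it gives the pose at the moment of the call.
- manip.close_job(): hands the job in; it is judged then, once.
The state is a dict: "time_s": time; "joint_positions": joint angles; "qd": joint speeds; "tau": joint torques, N m; "ee_pos": TCP position; "tool_rot": TCP orientation; "ft_force": force on the tool from outside, world axes, zero at the start; "ft_torque": the same for the moment, N m; "width": opening from 0.0 (shut) to 1.0 (fully open); "gripper_force": force on a finger pad.
Only numpy, scipy, OpenCV 4.12 (cv2) and the standard library are available. Lean on these libraries where they do the work, as an engineer would, in place of code of your own. Each camera call takes 0.05 s, during which the arm holds its last target. There are 200 camera calls.

TASK

Close the spice shaker that stands in the wooden filling stand: lay the sifter disc that fits into the round recess of its mouth and let go of it, then set the snap cap over the neck and press straight down until it clicks past the catches. Keep pressing after the click, about as hard as the click took, so that the cap is fully home and squeezes the rubber gasket, and finish like that, still holding the cap by its knob and pressing it down. Leave the wider disc and the other things on the worktop where they are.

Things in the scene. Friction and masses are not known exactly. Their poses are not given: they have to be found in the camera images.
- shaker: the spice shaker, fixed in a round wooden stand 100 mm wide and 15 mm high: white ceramic body 72 mm wide, up to 48 mm high, with a steel neck (the stud) above it. Origin: middle of the stand's underside. The neck is 47 mm in outer diameter, tapering to 43 mm over its top 9 mm
- shaker_mouth (a point): centre of the top rim of the shaker's neck, 75 mm above the worktop; z up. In the neck's top is a flat round recess for the sifter disc, 36 mm in diameter and 6 mm deep
- catches (a point): point on the neck's axis, 12 mm below the rim, level with the centres of four spring-loaded steel balls that stand 3.5 mm out of the neck. They are the catches over which the cap's lip snaps: about 9 N (give or take 3) pushes it past, then the push drops (the click) and the cap even draws itself down some mm
- gasket (a joint): how far the black rubber gasket round the foot of the neck (62 mm wide, free upper face 20 mm below the rim) is squeezed down, m: 0 is free, 0.003 the most. It starts to give at about 3 N and takes 2.5 N more per mm, about 10.5 N when fully squeezed; it springs back when the push ends
- disc_knob (a point): the sifter disc that fits: dark steel, round, 34 mm in diameter, 5 mm thick, with an upright round pull knob 12 mm in diameter and 14 mm high on its centre, 30 g. This point is the centre of the knob, 12 mm above the disc's underside; z up along the knob. When the disc lies in the recess, this point is 6 mm above the shaker's rim
- wide_disc_knob (a point): a sifter disc of a larger shaker: the same shape and knob but 46 mm in diameter, so it does not fit the recess. It may not be moved away. This point is the centre of its knob, 12 mm above its underside
- cap_knob (a point): centre of the snap cap's knob, 57 mm above the cap's lower rim, 13 mm above its shoulder; z up. Cap: aluminium, round, 62 mm in diameter, 44 mm high, standing mouth down, with a round knob 30 mm in diameter and 26 mm high on top, about 80 g. Over the neck this point is 48 mm above the shaker's rim when the lip meets the catches, 37 mm on the free gasket, 34 mm with the gasket fully squeezed
- cap_rim (a point): centre of the cap's lower rim. Inside, the cap is 56 mm wide and 40 mm high; a rounded lip along the lower rim, 4 mm high, leaves a 50 mm opening
- mug: white mug with handle, 84 x 115 x 89 mm, a bystander. It may not be pushed away. Its origin is the middle of its underside
- lemon: lemon, 71 x 53 x 51 mm, a bystander. It may not be pushed away. Its origin is the middle of its underside
- garlic: garlic bulb, 60 x 57 x 58 mm, a bystander. It may not be pushed away. Its origin is the middle of its underside
- nectarine: nectarine, 67 x 67 x 62 mm, a bystander. It may not be pushed away. Its origin is the middle of its underside
- teaspoon: steel teaspoon, 130 x 27 x 11 mm, a bystander. It may not be pushed away. Its origin is the middle of its underside
Things that resemble listed ones, but are neither listed nor needed, are in the scene too. Leave any yellow look-alike of the shaker alone.

How it is judged:
On the way, in this order (a step that is already met when the one before it is completed fails the run):
1. the fitting disc lies in the recess of the shaker's mouth, let go (horizontal distance between disc_knob and shaker_mouth below 0.003 m and z of disc_knob in the frame of shaker_mouth below 0.0085 m and angle between disc_knob's own z axis and vertical below 0.08 rad and contact force between the fingers and disc below 0.1 N), for 0.2 s.
2. the cap has clicked past the catches on the neck (horizontal distance between each of cap_knob, disc_knob and shaker_mouth below 0.003 m and angle between cap_knob's own z axis and vertical below 0.06 rad and z of cap_knob in the frame of shaker_mouth below 0.0392 m and z of disc_knob in the frame of shaker_mouth below 0.0085 m and angle between disc_knob's own z axis and vertical below 0.08 rad), for 0.1 s.
At the end, for the whole second after the job is handed in: The fitting disc lies flat in the recess (within 3 mm); the cap is past the catches and down on the gasket, centred within 3 mm and upright within 0.06 rad; the gripper holds it (over 2 N) and keeps the gasket squeezed by more than 1 mm, the cap still, through the last second (horizontal distance between each of disc_knob, cap_knob and shaker_mouth below 0.003 m and z of disc_knob in the frame of shaker_mouth below 0.0085 m and angle between disc_knob's own z axis and vertical below 0.08 rad and angle between cap_knob's own z axis and vertical below 0.06 rad and z of cap_knob in the frame of shaker_mouth below 0.0375 m and value of joint gasket above 0.001 m and contact force between the fingers and cap above 2 N and linear speed of cap below 0.02 m/s); the arm keeps its last pose, push and grip.
It fails at once if the wider disc, which does not fit, is moved more than 3 cm (distance of wide_disc_knob from where it was at the start of the episode above 0.03 m).
It fails at once if the mug, lemon, garlic, nectarine or teaspoon is pushed more than 3 cm from its place (distance of any of mug, lemon, garlic, nectarine, teaspoon from where it was at the start of the episode above 0.03 m).
It also fails if it takes over 70 s, if anything falls off the work surface, if the arm or the gripper's body presses on something with over 40 N, if the wrist force passes 120 N, or if a joint passes its speed limit or range.

## Working session

There is one attempt and no reset: what is moved stays moved. The work goes in short steps, Python scripts to look and compute and a tool call to move; the robot and the scene stay as the last step left them, time stands still between calls to the robot, and variables do not carry over. Pictures are saved under pics/ and viewed, at most 10 in all, crops included, and the job is handed in when it is done.

Besides the shell and the picture viewer there is one more tool, called as name(argument=value, ...) on one line, values as JSON. arm_command: Moves the arm, as the interface text tells. Its arguments: {"type":"object","properties":{"plan":{"type":"array"},"fingers":{"type":"number"},"force":{"type":"number"}},"required":["plan"]}

```bash
mkdir -p pics; cat > h.py <<'E'
import numpy as np, cv2
from scipy.spatial.transform import Rotation as R
from station import manip, viewer
def cam(n):
    c=viewer.get_calibration(n); a=np.array(c["attitude"],float)
    M=a if a.shape==(3,3) else R.from_quat(a).as_matrix()
    return c,M,np.array(c["position"])
def rays(c,M,uv):
    uv=np.atleast_2d(np.array(uv,float))
    K=np.array([[c["fx"],0,c["cx"]],[0,c["fy"],c["cy"]],[0,0,1]])
    d=cv2.undistortPoints(uv[:,None],K,np.array([c["k1"],0,0,0,0.]))[:,0]
    return np.c_[d,np.ones(len(d))]@M.T
def onplane(cm,uv,z):
    c,M,p=cm; r=rays(c,M,uv); return p+r*((z-p[2])/r[:,2])[:,None]
def pts(cm,D):
    c,M,p=cm; h,w=D.shape; v,u=np.mgrid[:h,:w]
    return (p+rays(c,M,np.c_[u.ravel(),v.ravel()])*D.reshape(-1,1)).reshape(h,w,3)
def save(n,I): cv2.imwrite("pics/"+n,cv2.cvtColor(I,cv2.COLOR_RGB2BGR))
E
python3 - <<'E'
from h import *
out=[]
for n in("top","side"):
    I,D=viewer.grab_frame(n); cm=cam(n); np.savez(n+".npz",I=I,D=D); out.append(I)
    print(cm)
save("a.png",cv2.resize(out[0],(800,600)))
save("b.png",cv2.resize(out[1],(800,600)))
print(manip.observe())
E
```

```text
({'fx': 454.01248268383335, 'fy': 454.01248268383335, 'cx': 259.63215622029867, 'cy': 188.63242656655117, 'k1': -0.131380995619647, 'position': array([0.30680339, 0.04660951, 1.28558913]), 'attitude': array([ 0.71171275, -0.6978056 ,  0.06491371, -0.04815105])}, array([[ 0.01770712, -0.98702295,  0.15959998],
       [-0.9995256 , -0.02149765, -0.02205487],
       [ 0.02519969, -0.15913374, -0.98693537]]), array([0.30680339, 0.04660951, 1.28558913]))
({'fx': 415.4847807876893, 'fy': 415.4847807876893, 'cx': 256.1776897143096, 'cy': 189.21502138866174, 'k1': -0.13333446970680612, 'position': array([ 0.28445369, -0.92163465,  0.67739615]), 'attitude': array([ 0.86541767, -0.0909835 ,  0.06016722, -0.48903392])}, array([[ 0.97620382, -0.09862984,  0.19312759],
       [-0.21632509, -0.50513566,  0.83548873],
       [ 0.01515151, -0.85738563, -0.51445147]]), array([ 0.28445369, -0.92163465,  0.67739615]))
{'time_s': 0.1, 'joint_positions': array([ 1.01088542e+00,  8.78982224e-02,  1.37207103e+00, -1.42148155e-05,
        1.68363215e+00, -1.03129479e-01]), 'qd': array([ 0.00069881, -0.00091851, -0.00273331,  0.00044519, -0.00173354,
        0.00033121]), 'tau': array([ 2.73135731e-03, -3.41252375e+01, -3.03302228e+01,  7.20970379e-02,
        3.03255545e-02, -8.85062809e-05]), 'ee_pos': array([0.24236054, 0.49320783, 0.22142813]), 'tool_rot': array([ 2.26410982e-01,  9.74031344e-01, -9.51984267e-04, -3.20226372e-04]), 'ft_force': array([0.34752258, 0.04793471, 0.01513306]), 'ft_torque': array([ 0.00112268, -0.00692888,  0.00353938]), 'gripper_force': 0.0, 'width': 0.998753095568185}
```

View pics/a.png

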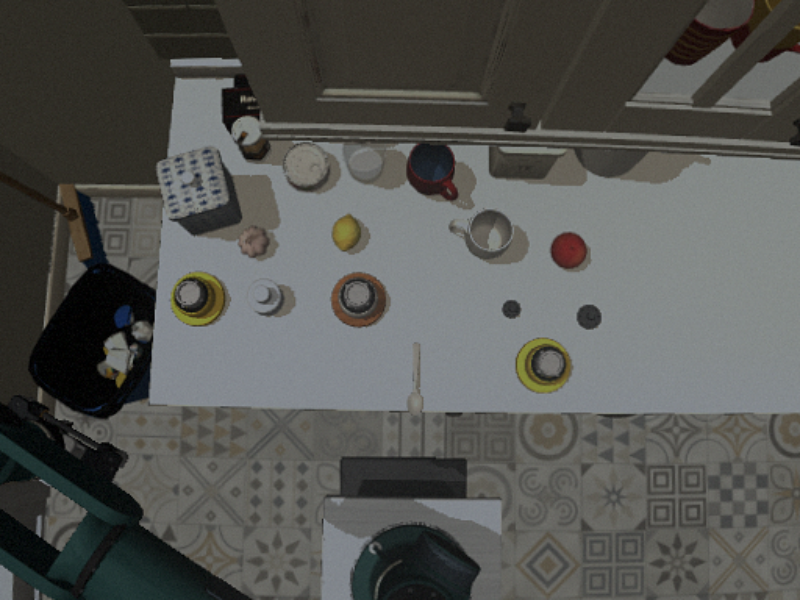

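View pics/b.png

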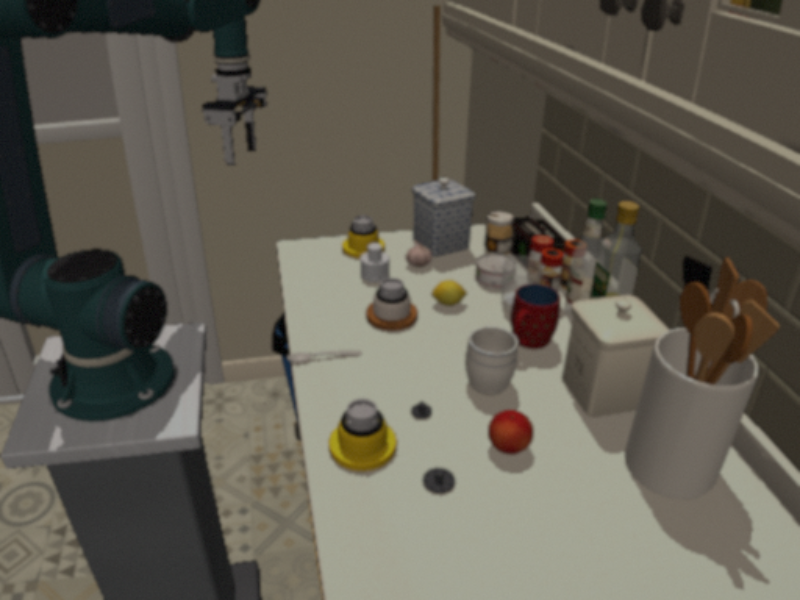

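The top view (800x600) shows the shaker at (358,298), the cap at (265,297), the fitting disc at (511,309), the wide disc at (589,317) and the spoon at (416,380). The yellow look-alikes are at (198,297) and (547,365). Next I locate these.

```bash
cat > loc.py <<'E'
from h import *
z=np.load("top.npz"); cm=cam("top"); P=pts(cm,z["D"]); I=z["I"]
for n,u,v,r,zr in(("neck",358,297,30,(.065,.09)),("cap",265,296,25,(.06,.1)),("capshoulder",265,296,25,(.036,.05)),("disc",511,309,16,(.002,.04)),("wide",589,317,18,(.002,.04)),("mug",483,232,50,(.02,.12)),("lemon",346,232,25,(.01,.1)),("garlic",254,241,25,(.01,.1)),("spoon",416,380,45,(.002,.1))):
    u,v,r=[int(.64*k) for k in(u,v,r)]
    q=P[v-r:v+r,u-r:u+r].reshape(-1,3); m=(q[:,2]>zr[0])&(q[:,2]<zr[1]); q=q[m]
    print(n,len(q),q.min(0).round(3),q.max(0).round(3),((q.min(0)+q.max(0))/2).round(3)) if len(q) else print(n,0)
# dark blobs for discs
g=cv2.cvtColor(I,cv2.COLOR_RGB2GRAY)
for u,v in((511,309),(589,317)):
    u,v=int(u*.64),int(v*.64); w=g[v-14:v+14,u-14:u+14]; m=(w<95).astype(np.uint8)
    c=max(cv2.findContours(m,0,2)[0],key=cv2.contourArea); (x,y),rr=cv2.minEnclosingCircle(c)
    print("dark",onplane(cm,[[x+u-14,y+v-14],[x+u-14+rr,y+v-14]],.006).round(4))
E
python3 loc.py
```

```text
neck 225 [0.481 0.083 0.065] [0.525 0.127 0.081] [0.503 0.105 0.073]
cap 102 [0.487 0.256 0.06 ] [0.517 0.286 0.077] [0.502 0.271 0.069]
capshoulder 264 [0.471 0.243 0.036] [0.533 0.302 0.049] [0.502 0.273 0.043]
disc 163 [ 0.468 -0.202  0.002] [ 0.522 -0.147  0.022] [ 0.495 -0.175  0.012]
wide 217 [ 0.453 -0.35   0.002] [ 0.515 -0.287  0.023] [ 0.484 -0.318  0.012]
mug 739 [ 0.578 -0.165  0.02 ] [ 0.711 -0.024  0.096] [ 0.645 -0.095  0.058]
lemon 327 [0.59  0.105 0.022] [0.658 0.156 0.053] [0.624 0.13  0.037]
garlic 354 [0.576 0.27  0.01 ] [0.655 0.35  0.061] [0.615 0.31  0.036]
spoon 561 [ 0.298 -0.079  0.002] [0.44  0.078 0.016] [ 0.369 -0.001  0.009]
dark [[ 0.4927 -0.1755  0.006 ]
 [ 0.4931 -0.1929  0.006 ]]
dark [[ 0.4805 -0.3201  0.006 ]
 [ 0.481  -0.3435  0.006 ]]
```

arm_command(plan=[-2.6,-2.44,0,0,0,0,-2.6,-2.44,0,0,0,0,-2.6,-2.44,0,0,0,0,-2.6,-2.44,0,0,0,0,-2.6,-2.44,0,0,0,0,-2.6,-2.44,0,0,0,0,-2.6,-2.44,0,0,0,0,-2.6,-2.44,0,0,0,0,-2.6,-2.44,0,0,0,0,-2.6,-2.44,0,0,0,0,-2.6,-2.44,0,0,0,0,-2.6,-2.44,0,0,0,0], fingers=0.4, force=15)

```text
time_s: 1.1
ee_pos: [0.3934, 0.0915, 0.2222]
tool_rot: [0.226, 0.974, 0.0, -0.0]
ft_force: [1.3, 0.0, 0.3]
width: 0.6
gripper_force: 0.0
```

arm_command(plan=[-2.6,-2.44,0,0,0,0,-2.6,-2.44,0,0,0,0,-2.6,-2.44,0,0,0,0,-2.6,-2.44,0,0,0,0,-2.6,-2.44,0,0,0,0,-2.6,-2.44,0,0,0,0,-2.6,-2.44,0,0,0,0,-2.6,-2.44,0,0,0,0,0,0,0,0,0,-6.5,0,0,0,0,0,-6.5,0,0,0,0,0,-6.5,0,0,0,0,0,-6.5])

```text
time_s: 2.1
ee_pos: [0.4938, -0.174, 0.2216]
tool_rot: [-0.001, 1.0, 0.0, -0.001]
ft_force: [-0.2, -0.5, 0.3]
width: 0.605
gripper_force: 0.0
```

```bash
python3 - <<'E'
from h import *
o=manip.observe(); cm=cam("wrist"); I,D=viewer.grab_frame("wrist"); save("w1.png",I)
np.savez("w1.npz",I=I,D=D)
print(o["ee_pos"],cm[2],cm[1].round(3)); P=pts(cm,D)
m=(P[...,2]>.011)&(P[...,2]<.03)&(np.hypot(P[...,0]-.493,P[...,1]+.175)<.03)
q=P[m]; print(len(q),q.mean(0),q.min(0),q.max(0))
E
```

```text
[ 0.49375974 -0.17403285  0.22155812] [ 0.40970362 -0.17409017  0.38446569] [[-0.002  0.959  0.285]
 [ 1.     0.001  0.001]
 [ 0.001  0.285 -0.959]]
96 [ 0.49071917 -0.17481001  0.01874465] [ 0.48564555 -0.17990147  0.01102202] [ 0.49734797 -0.16975591  0.02101656]
```

View pics/w1.png

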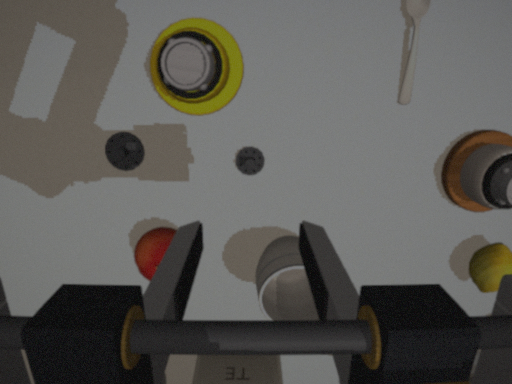

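The wrist view shows the fitting disc at (250,160), the wide disc at (125,151), and both fingers pointing at the table below them. I refine the disc centre from its dark outline.

```bash
python3 - <<'E'
from h import *
z=np.load("w1.npz"); I=z["I"]; cm=cam("wrist"); g=cv2.cvtColor(I,cv2.COLOR_RGB2GRAY)
w=g[140:181,230:271]; print(w[20].tolist())
m=(w<95).astype(np.uint8); c=max(cv2.findContours(m,0,2)[0],key=cv2.contourArea)
h=cv2.convexHull(c)[:,0]+[230,140]; p=onplane(cm,h,.005)[:,:2].astype(np.float32)
print(cv2.minEnclosingCircle(p), cv2.fitEllipse(p), p.min(0),p.max(0))
E
```

```text
[122, 126, 119, 109, 99, 83, 60, 49, 47, 42, 36, 36, 33, 39, 33, 35, 39, 48, 48, 51, 50, 53, 44, 43, 41, 46, 52, 51, 53, 46, 51, 48, 52, 64, 92, 120, 123, 127, 123, 125, 123]
((0.4916360378265381, -0.1749355047941208), 0.0173109732568264) ((0.4917498528957367, -0.17501534521579742), (0.03385251387953758, 0.034178610891103745), 149.0427703857422) [ 0.4760204  -0.19162193] [ 0.50800586 -0.15801361]
```

arm_command(plan=[0.2,-0.1,4,0,0,0,0,0,4,0,0,0,0,0,4,0,0,0,0,0,4,0,0,0,0,0,2,0,0,0,0,0,1,0,0,0,0,0,0.6,0,0,0,0,0,0,0,0,0,0,0,0,0,0,0])

```text
time_s: 2.9
ee_pos: [0.4932, -0.1752, 0.028]
tool_rot: [0.002, 1.0, -0.001, 0.001]
ft_force: [0.7, -0.6, 0.6]
width: 0.598
gripper_force: 0.0
```

arm_command(plan=[0.1,0,0.4,0,0,0,0,0,0,0,0,0,0,0,0,0,0,0])

```text
time_s: 3.15
ee_pos: [0.4917, -0.175, 0.0236]
tool_rot: [0.002, 1.0, -0.0, 0.001]
ft_force: [-0.0, 0.3, 0.6]
width: 0.597
gripper_force: 0.0
```

arm_command(plan=[0,0,0,0,0,0,0,0,0,0,0,0,0,0,0,0,0,0,0,0,0,0,0,0,0,0,0,0,0,0,0,0,0,0,0,0,0,0,0,0,0,0,0,0,0,0,0,0], fingers=1, force=12)

```text
time_s: 3.82
ee_pos: [0.491, -0.1747, 0.0224]
tool_rot: [0.001, 1.0, 0.0, -0.0]
ft_force: [-0.5, 1.0, 0.3]
width: 0.122
gripper_force: 12.0
```

arm_command(plan=[0,0,-2,0,0,0,0,0,-4,0,0,0,0,0,-4,0,0,0,-0.2,2,-3,0,0,0,-0.2,3,-2.5,0,0,0,-0.2,3,-2.5,0,0,0,-0.2,3,-2,0,0,0,-0.2,3.5,0,0,0,0,-0.2,3.5,0,0,0,0,0,3.5,0,0,0,0,0,3.5,0,0,0,0,0,3,0,0,0,0])

```text
time_s: 4.82
ee_pos: [0.5035, 0.1075, 0.2225]
tool_rot: [0.001, 1.0, 0.0, 0.0]
ft_force: [0.4, 0.0, 0.1]
width: 0.123
gripper_force: 12.0
```

arm_command(plan=[0,0,0,0,0,0,0,0,0,0,0,0,0,0,0,0,0,0])

```text
time_s: 5.07
ee_pos: [0.5038, 0.1048, 0.2223]
tool_rot: [0.001, 1.0, -0.0, -0.0]
ft_force: [0.3, -0.3, -0.2]
width: 0.122
gripper_force: 12.0
```

```bash
python3 - <<'E'
from h import *
o=manip.observe(); cm=cam("wrist"); I,D=viewer.grab_frame("wrist"); save("w2.png",cv2.resize(I[60:320,120:420],(780,676))[:600])
np.savez("w2.npz",I=I,D=D,M=cm[1],p=cm[2]); P=pts(cm,D)
print(o["ee_pos"],o["tool_rot"],o["width"])
m=(P[...,2]>.06)&(P[...,2]<.085)&(np.hypot(P[...,0]-.503,P[...,1]-.105)<.04); q=P[m]
print(len(q),np.median(q,0),q.min(0),q.max(0))
E
```

```text
[0.50381451 0.10482025 0.22231265] [ 1.40027455e-03  9.99998941e-01 -3.71525495e-04 -1.36228320e-04] 0.12166143801018864
1870 [0.50059926 0.10532674 0.06970364] [0.47896006 0.08251351 0.06000501] [0.52353244 0.12893833 0.07730944]
```

View pics/w2.png

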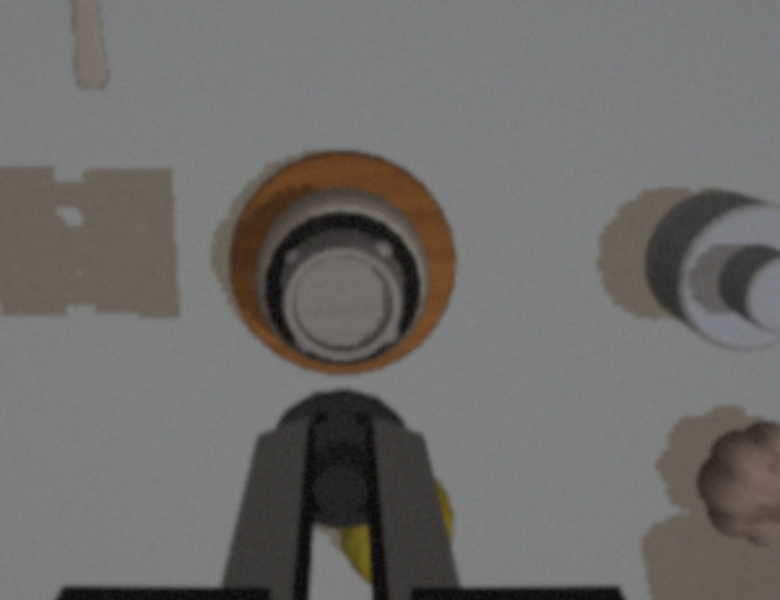

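The crop shows the shaker's mouth ring at (342,303), which is native (251.5,176.5). The held disc is at (342,430) between the fingertips, and the cap is to the right.

```bash
python3 - <<'E'
from h import *
z=np.load("w2.npz"); I=z["I"]; D=z["D"]; c,_,_=cam("wrist"); cm=(c,z["M"],z["p"]); P=pts(cm,D)
def fit(p):
    A=np.c_[2*p,np.ones(len(p))]; s=np.linalg.lstsq(A,(p**2).sum(1),rcond=None)[0]; return s[:2],np.sqrt(s[2]+s[:2]@s[:2])
g=cv2.GaussianBlur(cv2.cvtColor(I,cv2.COLOR_RGB2GRAY),(0,0),.7).astype(float)
def edges(u0,v0,r0,r1,angs,sign):
    out=[]
    for a in angs:
        r=np.arange(r0,r1,.25); x=(u0+r*np.cos(a)).astype(np.float32); y=(v0+r*np.sin(a)).astype(np.float32)
        s=cv2.remap(g.astype(np.float32),x[None],y[None],1)[0]; d=np.gradient(s)*sign; k=d.argmax(); out.append([x[k],y[k]])
    return np.array(out)
A=np.linspace(0,2*np.pi,72,endpoint=False)
def rob(e,h,n):
    p=onplane(cm,e,h)[:,:2]
    for _ in range(4):
        cc,r=fit(p); res=abs(np.hypot(*(p-cc).T)-r); p=p[res<max(.001,1.5*np.median(res))] 
    print(n,len(p),cc.round(4),r.round(4))
rob(edges(251.5,176.5,19,30,A,-1),.075,"neck top outer (21.5)")
rob(edges(251.5,176.5,13,21,A,-1),.075,"recess dark edge (18)")
# disc: dark, front arc (upward in image)
rob(edges(251.5,235,15,35,np.radians(np.linspace(-150,-30,40)),1),.205,"disc top (17)")
e=edges(251.5,235,15,35,np.radians(np.linspace(-150,-30,40)),1)
p=onplane(cm,e,.2025)[:,:2]; print("disc front x",np.sort(p[:,0])[:4]," y range",p[:,1].min(),p[:,1].max())
q=P[(P[...,2]>.0735)&(np.hypot(P[...,0]-.503,P[...,1]-.105)<.03)][:,:2]; print("depth rim", (q.min(0)+q.max(0))/2,np.ptp(q,0))
q=P[(P[...,2]>.19)&(P[...,2]<.21)&(np.hypot(P[...,0]-.503,P[...,1]-.105)<.04)]; print(len(q),q.min(0),q.max(0))
E
```

```text
neck top outer (21.5) 42 [0.5027 0.1057] 0.022
recess dark edge (18) 38 [0.5005 0.1048] 0.0177
disc top (17) 40 [0.5039 0.105 ] 0.0163
disc front x [0.48842745 0.48843365 0.48851663 0.48852695]  y range 0.09128635827675569 0.11908292988196927
depth rim [0.498629   0.10547833] [0.04980688 0.04704271]
858 [0.48756103 0.09057521 0.20136499] [0.52179762 0.11941296 0.20991448]
```

arm_command(plan=[0.2,0,3,0,0,0,0,0,3,0,0,0,0,0,3,0,0,0,0,0,2,0,0,0,0,0,0.9,0,0,0,0,0,0,0,0,0,0,0,0,0,0,0,0,0,0,0,0,0])

```text
time_s: 5.78
ee_pos: [0.5033, 0.1049, 0.1055]
tool_rot: [0.002, 1.0, 0.0, 0.002]
ft_force: [0.5, 0.1, -0.4]
width: 0.122
gripper_force: 12.0
```

```bash
python3 - <<'E'
from h import *
o=manip.observe(); cm=cam("wrist"); I,D=viewer.grab_frame("wrist"); save("w3.png",cv2.resize(I[150:300,150:350],(800,600),interpolation=cv2.INTER_CUBIC))
np.savez("w3.npz",I=I,D=D,M=cm[1],p=cm[2])
print(o["ee_pos"],o["tool_rot"],o["ft_force"])
E
```

```text
[0.50328473 0.10486145 0.10550197] [1.96132524e-03 9.99996492e-01 1.74234286e-04 1.77152299e-03] [ 0.4917733   0.07322292 -0.39052362]
```

View pics/w3.png

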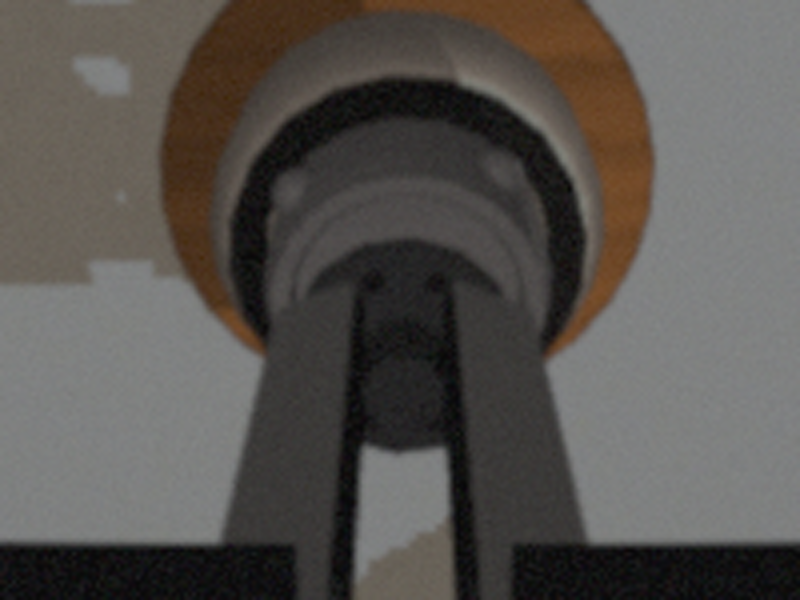

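The crop shows the disc, front edge at (405,240), hovering over the mouth. The rim's front edge is at (410,178) and the recess edge at (410,193). I compute both centres from their arcs.

```bash
cat > arc.py <<'E'
from h import *
from scipy.optimize import least_squares
def arc(g,cm,box,h,r,sign,x0,aw,win=.004):
    """fit centre of circle (radius r, height h): edge search along world radii over front arc, sub-pixel"""
    c,M,p=cm; K=np.array([[c["fx"],0,c["cx"]],[0,c["fy"],c["cy"]],[0,0,1]])
    def proj(X): return cv2.projectPoints(X,cv2.Rodrigues(M.T)[0],-M.T@p,K,np.array([c["k1"],0,0,0,0.]))[0][:,0]
    cc=np.array(x0,float)
    for _ in range(4):
        E=[]
        for a in aw:
            rr=np.arange(r-win,r+win,.0002); X=np.c_[cc[0]+rr*np.cos(a),cc[1]+rr*np.sin(a),np.full(len(rr),h)]
            uv=proj(X).astype(np.float32); s=cv2.remap(g,uv[None,:,0],uv[None,:,1],1)[0]
            s=cv2.GaussianBlur(s[None],(0,0),2)[0]; d=np.gradient(s)*sign; k=d[3:-3].argmax()+3; E.append(X[k,:2])
        E=np.array(E); f=least_squares(lambda q:np.hypot(*(E-q).T)-r,cc,loss="soft_l1",f_scale=.0003); cc=f.x
    return cc.round(4), np.median(abs(np.hypot(*(E-cc).T)-r)).round(5)
E
python3 - <<'E'
from arc import *
z=np.load("w3.npz"); c,_,_=cam("wrist"); cm=(c,z["M"],z["p"]); g=cv2.cvtColor(z["I"],cv2.COLOR_RGB2GRAY).astype(np.float32)
A=np.radians(np.linspace(180-55,180+55,45))
t=.1055
print("rim",arc(g,cm,0,.075,.0215,-1,(.5025,.105),A))
print("rim narrow win",arc(g,cm,0,.075,.0215,-1,(.5025,.105),A,.0025))
B=np.radians(np.linspace(180-40,180+40,45))
print("disc bottom",arc(g,cm,0,t-.0224,.017,1,(.504,.105),B))
print("stand",arc(g,cm,0,.015,.05,1,(.5025,.105),np.radians(np.linspace(120,240,60)),.006))
print("gasket foot",arc(g,cm,0,.055,.031,1,(.5025,.105),A,.004))
E
```

```text
rim (array([0.5033, 0.1057]), np.float64(0.0))
rim narrow win (array([0.5033, 0.1057]), np.float64(0.0001))
disc bottom (array([0.5059, 0.105 ]), np.float64(2e-05))
stand (array([0.5019, 0.1056]), np.float64(0.00034))
gasket foot (array([0.5024, 0.1056]), np.float64(0.00019))
```

```bash
python3 - <<'E'
from arc import *
c,_,_=cam("wrist")
B=np.radians(np.linspace(180-40,180+40,45))
for n,t in(("w2",.2223),("w3",.1055)):
    z=np.load(n+".npz"); cm=(c,z["M"],z["p"]); g=cv2.cvtColor(z["I"],cv2.COLOR_RGB2GRAY).astype(np.float32)
    print(n,"bottom",arc(g,cm,0,t-.0224,.017,1,(.505,.105),B),"rim",arc(g,cm,0,.075,.0215,-1,(.5025,.105),B))
    P=pts(cm,z["D"]); q=P[(P[...,2]>t-.03)&(P[...,2]<t-.003)&(np.hypot(P[...,0]-.504,P[...,1]-.105)<.03)&(abs(P[...,1]-.105)<.004)]
    print(np.sort(q[:,0])[:3], "z of front disc", np.median(q[q[:,0]<.493,2])-t)
z=np.load("w2.npz"); cm=(c,z["M"],z["p"]); g=cv2.cvtColor(z["I"],cv2.COLOR_RGB2GRAY).astype(np.float32)
print(arc(g,cm,0,.075,.0215,-1,(.5025,.105),np.radians(np.arange(0,360,6)),.0025), arc(g,cm,0,.015,.05,1,(.5025,.105),np.radians(np.arange(0,360,6))))
E
```

```text
w2 bottom (array([0.5065, 0.105 ]), np.float64(2e-05)) rim (array([0.503 , 0.1055]), np.float64(0.00019))
[0.48756103 0.48762626 0.48765148] z of front disc -0.017139582547688076
w3 bottom (array([0.5059, 0.105 ]), np.float64(1e-05)) rim (array([0.5033, 0.1057]), np.float64(0.00019))
[0.48078607 0.48093946 0.48096283] z of front disc -0.017300954782315484
(array([0.5031, 0.1055]), np.float64(0.0002)) (array([0.502 , 0.1054]), np.float64(0.00025))
```

```bash
python3 - <<'E'
from h import *
c,_,_=cam("wrist")
for n,u,vs in(("w2",251,range(207,224)),("w3",251,range(190,222)),("w1",250,range(142,180,1))):
    z=np.load(n+".npz"); cm=(c,z["M"],z["p"]) if n!="w1" else (c,np.array([[-.002,.959,.285],[1,.001,.001],[.001,.285,-.959]]),np.array([.4097,-.1741,.38447])); P=pts(cm,z["D"])
    for v in vs: print(n,v,z["I"][v,u].tolist(),(P[v,u]*1000).round(1).tolist())
E
```

```text
w2 207 [128, 130, 129] [561.1, 105.2, 0.8]
w2 208 [117, 117, 119] [562.5, 105.2, 0.8]
w2 209 [94, 95, 95] [487.7, 105.3, 203.6]
w2 210 [56, 59, 60] [487.6, 105.3, 205.3]
w2 211 [30, 30, 32] [487.8, 105.3, 206.5]
w2 212 [34, 34, 33] [489.5, 105.3, 203.6]
w2 213 [33, 32, 34] [489.5, 105.3, 205.3]
w2 214 [35, 32, 33] [490.3, 105.3, 204.8]
w2 215 [32, 33, 35] [490.6, 105.3, 205.6]
w2 216 [35, 38, 36] [491.1, 105.3, 206.0]
w2 217 [30, 29, 30] [491.6, 105.3, 206.1]
w2 218 [33, 30, 33] [492.5, 105.3, 205.6]
w2 219 [35, 38, 37] [493.1, 105.3, 205.6]
w2 220 [38, 39, 36] [494.4, 105.3, 203.8]
w2 221 [36, 34, 36] [494.6, 105.3, 204.9]
w2 222 [37, 35, 38] [495.5, 105.3, 204.2]
w2 223 [37, 35, 35] [495.8, 105.3, 204.9]
w3 190 [62, 58, 58] [481.1, 105.4, 69.7]
w3 191 [56, 57, 55] [481.0, 105.4, 72.0]
w3 192 [57, 58, 54] [481.2, 105.4, 73.5]
w3 193 [64, 65, 63] [481.0, 105.4, 76.1]
w3 194 [71, 69, 66] [481.4, 105.4, 76.6]
w3 195 [81, 77, 76] [482.1, 105.4, 76.4]
w3 196 [76, 73, 73] [483.0, 105.4, 75.8]
w3 197 [80, 76, 75] [483.9, 105.4, 74.9]
w3 198 [74, 69, 70] [484.5, 105.4, 75.0]
w3 199 [75, 70,
[... 1826 characters left out ...]
0] [491.7, -174.4, 18.3]
w1 164 [54, 53, 56] [492.4, -174.4, 20.3]
w1 165 [50, 50, 49] [493.7, -174.4, 19.7]
w1 166 [50, 51, 47] [494.7, -174.4, 20.3]
w1 167 [53, 50, 49] [496.0, -174.4, 19.6]
w1 168 [50, 47, 50] [500.7, -174.4, 4.9]
w1 169 [49, 48, 49] [501.7, -174.4, 5.8]
w1 170 [49, 48, 49] [503.1, -174.4, 4.9]
w1 171 [54, 51, 51] [504.1, -174.4, 5.5]
w1 172 [46, 47, 48] [505.3, -174.4, 5.7]
w1 173 [53, 50, 51] [506.7, -174.4, 4.6]
w1 174 [68, 69, 67] [507.5, -174.4, 6.4]
w1 175 [103, 102, 102] [510.5, -174.4, -0.3]
w1 176 [120, 122, 121] [511.5, -174.4, 0.3]
w1 177 [125, 126, 127] [512.5, -174.4, 1.2]
w1 178 [125, 126, 127] [514.0, -174.4, 0.4]
w1 179 [123, 123, 124] [515.2, -174.4, 0.6]
```

arm_command(plan=[0.2,0.05,0,0,0,0,0,0,0.3,0,0,0,0,0,0.3,0,0,0,0,0,0,0,0,0,0,0,0,0,0,0])

```text
time_s: 6.25
ee_pos: [0.4996, 0.1058, 0.0972]
tool_rot: [0.001, 1.0, -0.0, -0.0]
ft_force: [0.3, 0.1, -0.9]
width: 0.123
gripper_force: 12.0
```

arm_command(plan=[0,0,0.2,0,0,0,0,0,0.1,0,0,0,0,0,0.1,0,0,0,0,0,0,0,0,0,0,0,0,0,0,0])

```text
time_s: 6.67
ee_pos: [0.5004, 0.1057, 0.0937]
tool_rot: [0.002, 1.0, -0.0, 0.001]
ft_force: [2.0, -1.0, 0.5]
width: 0.123
gripper_force: 12.0
```

arm_command(plan=[-0.05,0,0.1,0,0,0,0,0,0.1,0,0,0,0,0,0,0,0,0,0,0,0,0,0,0])

```text
time_s: 7.0
ee_pos: [0.5006, 0.1058, 0.0915]
tool_rot: [0.002, 1.0, 0.0, 0.0]
ft_force: [1.6, -0.4, 0.8]
width: 0.124
gripper_force: 12.0
```

```bash
python3 - <<'E'
from h import *
o=manip.observe(); cm=cam("wrist"); I,D=viewer.grab_frame("wrist"); save("w4.png",cv2.resize(I[150:300,150:350],(800,600),interpolation=cv2.INTER_CUBIC))
P=pts(cm,D); print(o["ee_pos"],o["ft_force"],o["width"]); print((P[180:225,251]*1000).round(1)[::2].tolist())
E
```

```text
[0.50056093 0.10575453 0.09148318] [ 1.57011798 -0.35370962  0.78171912] 0.12368499065392806
[[472.3, 106.3, 53.9], [473.4, 106.3, 54.5], [474.2, 106.3, 56.2], [475.5, 106.3, 56.1], [477.0, 106.3, 55.5], [479.7, 106.3, 51.0], [479.1, 106.3, 57.1], [479.4, 106.3, 60.2], [479.5, 106.3, 63.6], [479.5, 106.3, 67.3], [480.1, 106.3, 69.4], [481.1, 106.3, 69.8], [481.1, 106.3, 73.4], [481.6, 106.3, 75.4], [483.2, 106.3, 74.3], [483.9, 106.2, 75.8], [485.6, 106.2, 74.6], [487.2, 106.2, 73.6], [488.4, 106.2, 73.5], [489.2, 106.2, 74.7], [490.4, 106.2, 74.9], [491.8, 106.2, 74.4], [493.0, 106.2, 74.6]]
```

View pics/w4.png

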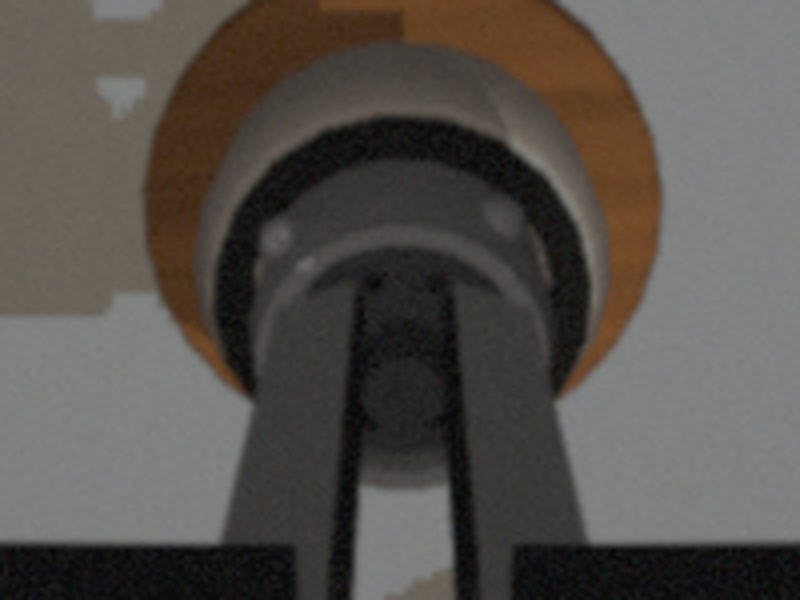

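The disc is seated in the recess: its top is 0.6 mm below the rim, and its front edge is inside the rim ring near crop (400,245). I release it and go to the cap.

arm_command(plan=[0,0,0,0,0,0,0,0,0,0,0,0,0,0,0,0,0,0,0,0,0,0,0,0,0,0,0,0,0,0,0,0,0,0,0,0], fingers=0.7)

```text
time_s: 7.55
ee_pos: [0.5002, 0.1057, 0.0921]
tool_rot: [0.001, 1.0, -0.0, -0.0]
ft_force: [-1.4, -0.1, 6.2]
width: 0.297
gripper_force: 2.7
```

arm_command(plan=[0,0,-1,0,0,0,0,0,-2,0,0,0,0,0,-3,0,0,0,0,0,-4,0,0,0,0,1,-3,0,0,0,0,3,0,0,0,0,-0.2,3.5,0,0,0,0,0,3.5,0,0,0,0,0,3.5,0,0,0,0,0,2,0,0,0,0,0,0,0,0,0,0,0,0,0,0,0,0], fingers=0.35)

```text
time_s: 8.55
ee_pos: [0.5025, 0.2716, 0.221]
tool_rot: [0.0, 1.0, -0.0, -0.0]
ft_force: [-1.3, -1.1, 0.4]
width: 0.648
gripper_force: 0.0
```

```bash
python3 - <<'E'
from arc import *
o=manip.observe(); cm=cam("wrist"); I,D=viewer.grab_frame("wrist"); save("w5.png",I)
np.savez("w5.npz",I=I,D=D,M=cm[1],p=cm[2]); P=pts(cm,D); print(o["ee_pos"],o["ft_force"],o["width"])
for n,zr,c in(("knobtop",(.065,.075),(.502,.271)),("shoulder",(.04,.048),(.502,.271)),("disc knob",(.085,.096),(.503,.1055)),("discrim",(.073,.078),(.503,.1055))):
    q=P[(P[...,2]>zr[0])&(P[...,2]<zr[1])&(np.hypot(P[...,0]-c[0],P[...,1]-c[1])<.035)]
    if len(q): print(n,len(q),np.percentile(q,1,0).round(4),np.percentile(q,99,0).round(4),((np.percentile(q,1,0)+np.percentile(q,99,0))/2).round(4),np.median(q[:,2]))
E
```

```text
[0.50250416 0.27155404 0.22101788] [-1.34419091 -1.05291968  0.44865405] 0.6484648286737501
knobtop 735 [0.486  0.2595 0.0662] [0.5142 0.2875 0.0719] [0.5001 0.2735 0.0691] 0.07023479980863606
shoulder 1783 [0.4718 0.2446 0.0417] [0.5297 0.3025 0.0461] [0.5007 0.2735 0.0439] 0.044236132354388835
disc knob 127 [0.4962 0.1006 0.0853] [0.5066 0.1121 0.0898] [0.5014 0.1063 0.0875] 0.0882195911199628
discrim 1207 [0.4822 0.0853 0.0731] [0.5227 0.1267 0.0769] [0.5025 0.106  0.075 ] 0.07489175294788086
```

View pics/w5.png

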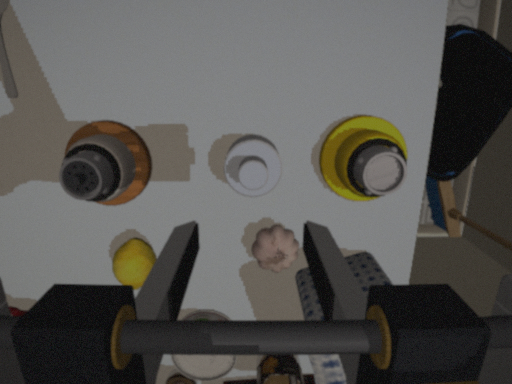

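The wrist view shows the disc lying in the shaker at (85,175), the cap ahead at (252,168), and the garlic clear of the descent. I go down to the cap's knob.

arm_command(plan=[0.2,0.2,3,0,0,0,0,0,4,0,0,0,0,0,4,0,0,0,0,0,3,0,0,0,0,0,1,0,0,0,0,0,0.5,0,0,0,0,0,0,0,0,0,0,0,0,0,0,0,0,0,0,0,0,0])

```text
time_s: 9.35
ee_pos: [0.5028, 0.2733, 0.0695]
tool_rot: [0.002, 1.0, 0.001, 0.002]
ft_force: [-0.4, -0.4, -0.3]
width: 0.649
gripper_force: 0.0
```

arm_command(plan=[0,0,0.5,0,0,0,0,0,0,0,0,0,0,0,0,0,0,0,0,0,0,0,0,0])

```text
time_s: 9.68
ee_pos: [0.501, 0.2729, 0.0618]
tool_rot: [0.001, 1.0, 0.0, 0.0]
ft_force: [0.6, -0.6, -0.6]
width: 0.647
gripper_force: 0.0
```

arm_command(plan=[0,0,-0.1,0,0,0,0,0,0,0,0,0,0,0,0,0,0,0,0,0,0,0,0,0,0,0,0,0,0,0,0,0,0,0,0,0,0,0,0,0,0,0,0,0,0,0,0,0], fingers=1, force=45)

```text
time_s: 10.35
ee_pos: [0.5009, 0.2729, 0.0625]
tool_rot: [0.002, 1.0, 0.0, 0.0]
ft_force: [-0.5, 0.6, 0.2]
width: 0.311
gripper_force: 45.0
```

arm_command(plan=[0,0,-2,0,0,0,0,0,-4,0,0,0,0,0,-4,0,0,0,0,0,-3,0,0,0,0,-1,-3,0,0,0,0,-3,-1,0,0,0,0,-3,0,0,0,0,0,-3,0,0,0,0,0,-3,0,0,0,0,0,-2,0,0,0,0,0,-1.7,0,0,0,0,0,0,0,0,0,0])

```text
time_s: 11.35
ee_pos: [0.5002, 0.1029, 0.2322]
tool_rot: [0.004, 1.0, -0.001, -0.0]
ft_force: [1.4, 0.0, -0.4]
width: 0.312
gripper_force: 45.0
```

arm_command(plan=[0,0,0,0,0,0,0,0,0,0,0,0,0,0,0,0,0,0])

```text
time_s: 11.6
ee_pos: [0.5003, 0.1067, 0.2323]
tool_rot: [0.001, 1.0, 0.0, -0.0]
ft_force: [-0.5, 0.1, -0.5]
width: 0.312
gripper_force: 45.0
```

```bash
python3 - <<'E'
from h import *
o=manip.observe(); cm=cam("wrist"); I,D=viewer.grab_frame("wrist"); save("w6.png",I)
np.savez("w6.npz",I=I,D=D,M=cm[1],p=cm[2]); P=pts(cm,D); t=o["ee_pos"]; print(t,o["tool_rot"],o["ft_force"],o["width"])
for n,zr,c,r in(("shoulder",(t[2]-.023,t[2]-.015),t,.045),("disc knob",(.085,.096),(.503,.1055),.02),("discrim",(.073,.078),(.503,.1055),.03)):
    q=P[(P[...,2]>zr[0])&(P[...,2]<zr[1])&(np.hypot(P[...,0]-c[0],P[...,1]-c[1])<r)]
    if len(q): print(n,len(q),np.percentile(q,.5,0).round(4),np.percentile(q,99.5,0).round(4),((np.percentile(q,1,0)+np.percentile(q,99,0))/2).round(4),np.median(q[:,2]))
E
```

```text
[0.50028102 0.10669819 0.23228443] [ 9.12271035e-04  9.99999539e-01  2.33559711e-04 -1.86461993e-04] [-0.52697633  0.12507826 -0.47735814] 0.31224518829906983
shoulder 3009 [0.4695 0.077  0.2097] [0.5274 0.1368 0.2168] [0.4979 0.1069 0.2133] 0.21413626046531686
discrim 387 [0.481  0.0857 0.0731] [0.4971 0.1252 0.0768] [0.4887 0.1054 0.0749] 0.07477703277783043
```

View pics/w6.png

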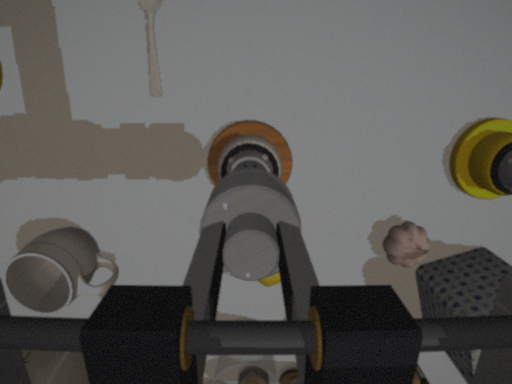

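The wrist view shows the cap upright in the grip at (250,235), with the shaker's neck peeking out in front at (250,160). I check the cap's x offset from its side wall.

```bash
python3 - <<'E'
from h import *
z=np.load("w6.npz"); c,_,_=cam("wrist"); P=pts((c,z["M"],z["p"]),z["D"]); t=.2323
for a,b in((.045,.055),(.035,.045),(.025,.035)):
    q=P[(P[...,2]>t-b)&(P[...,2]<t-a)&(abs(P[...,1]-.1067)<.005)&(abs(P[...,0]-.5)<.045)]; print(len(q),np.median(q,0)+[.031,0,0])
q=P[(P[...,2]>.055)&(P[...,2]<.066)&(abs(P[...,1]-.1057)<.005)&(abs(P[...,0]-.5)<.045)]; print("neck",len(q),np.median(q,0)+[.0235,0,0])
q=P[(P[...,2]>t+.004)&(P[...,2]<t+.012)&(abs(P[...,1]-.1067)<.02)&(abs(P[...,0]-.5)<.03)]; print("knob",len(q),q.min(0),q.max(0))
E
```

```text
54 [0.50053574 0.10660513 0.18270984]
68 [0.50055781 0.10662119 0.19242125]
73 [0.50058985 0.10662823 0.20265685]
neck 46 [0.50026197 0.10642817 0.05601802]
knob 2643 [0.48524748 0.08677302 0.23630546] [0.51543839 0.12666877 0.24427536]
```

arm_command(plan=[-0.25,-0.1,2,0,0,0,0,0,3,0,0,0,0,0,2,0,0,0,0,0,1,0,0,0,0,0,0.8,0,0,0,0,0,0,0,0,0,0,0,0,0,0,0,0,0,0,0,0,0,0,0,0,0,0,0])

```text
time_s: 12.4
ee_pos: [0.5039, 0.1049, 0.1462]
tool_rot: [0.001, 1.0, 0.0, 0.002]
ft_force: [0.3, 0.1, -0.4]
width: 0.308
gripper_force: 45.0
```

```bash
python3 - <<'E'
from h import *
o=manip.observe(); cm=cam("wrist"); I,D=viewer.grab_frame("wrist"); t=o["ee_pos"]
P=pts(cm,D); print(t,o["tool_rot"],o["ft_force"])
q=P[(P[...,2]>t[2]-.055)&(P[...,2]<t[2]-.03)&(abs(P[...,1]-.1057)<.005)&(abs(P[...,0]-.5)<.045)]; print("cap",len(q),np.median(q,0)+[.031,0,0])
q=P[(P[...,2]>.03)&(P[...,2]<.045)&(abs(P[...,1]-.1057)<.005)&(abs(P[...,0]-.48)<.03)]; print("body",len(q),np.median(q,0)+[.036,0,0])
E
```

```text
[0.50389099 0.10491974 0.14621469] [1.46215210e-03 9.99997636e-01 1.84414728e-04 1.59897672e-03] [ 0.32893499  0.14507061 -0.39923596]
cap 158 [0.50431741 0.10552793 0.10512808]
body 57 [0.5036994  0.10562412 0.04172192]
```

arm_command(plan=[0,0,0.4,0,0,0,0,0,0.4,0,0,0,0,0,0.3,0,0,0,0,0,0.2,0,0,0,0,0,0,0,0,0,0,0,0,0,0,0])

```text
time_s: 12.95
ee_pos: [0.5027, 0.1047, 0.1311]
tool_rot: [0.002, 1.0, -0.0, -0.0]
ft_force: [-0.0, 0.3, -1.9]
width: 0.314
gripper_force: 45.0
```

arm_command(plan=[0,0,0.2,0,0,0,0,0,0.1,0,0,0,0,0,0.1,0,0,0,0,0,0.1,0,0,0,0,0,0,0,0,0,0,0,0,0,0,0])

```text
time_s: 13.45
ee_pos: [0.5032, 0.1051, 0.1275]
tool_rot: [0.001, 1.0, 0.0, 0.001]
ft_force: [-2.1, 1.4, 4.9]
width: 0.309
gripper_force: 45.0
```

arm_command(plan=[0,0,0.1,0,0,0,0,0,0.1,0,0,0,0,0,0.1,0,0,0,0,0,0,0,0,0,0,0,0,0,0,0])

```text
time_s: 13.87
ee_pos: [0.5034, 0.1049, 0.1242]
tool_rot: [0.001, 1.0, 0.0, 0.001]
ft_force: [-0.4, 0.7, 2.2]
width: 0.311
gripper_force: 45.0
```

arm_command(plan=[0,0,0.2,0,0,0,0,0,0.2,0,0,0,0,0,0.2,0,0,0,0,0,0,0,0,0,0,0,0,0,0,0])

```text
time_s: 14.28
ee_pos: [0.5025, 0.1046, 0.1173]
tool_rot: [0.002, 1.0, -0.0, -0.001]
ft_force: [-1.6, 0.8, 1.8]
width: 0.312
gripper_force: 45.0
```

arm_command(plan=[0,0,0.1,0,0,0,0,0,0.1,0,0,0,0,0,0,0,0,0,0,0,0,0,0,0,0,0,0,0,0,0])

```text
time_s: 14.7
ee_pos: [0.5028, 0.1047, 0.1161]
tool_rot: [0.002, 1.0, -0.0, 0.0]
ft_force: [-4.0, 0.1, 4.6]
width: 0.311
gripper_force: 45.0
```

arm_command(plan=[0.1,0,0.1,0,0,0,0,0,0.1,0,0,0,0,0,0,0,0,0,0,0,0,0,0,0,0,0,0,0,0,0])

```text
time_s: 15.12
ee_pos: [0.5027, 0.1047, 0.1151]
tool_rot: [0.002, 1.0, -0.0, 0.001]
ft_force: [-1.9, 0.5, 6.9]
width: 0.313
gripper_force: 45.0
```

arm_command(plan=[0,0,0.1,0,0,0,0,0,0.1,0,0,0,0,0,0,0,0,0,0,0,0,0,0,0,0,0,0,0,0,0])

```text
time_s: 15.53
ee_pos: [0.5029, 0.1046, 0.1143]
tool_rot: [0.002, 1.0, -0.0, 0.002]
ft_force: [-4.5, -0.0, 13.1]
width: 0.313
gripper_force: 45.0
```

arm_command(plan=[0,0,0,0,0,0,0,0,0,0,0,0,0,0,0,0,0,0,0,0,0,0,0,0,0,0,0,0,0,0])

```text
time_s: 15.95
ee_pos: [0.5029, 0.1046, 0.1144]
tool_rot: [0.002, 1.0, -0.0, 0.002]
ft_force: [-3.8, 0.1, 12.0]
width: 0.309
gripper_force: 45.0
```

```bash
python3 - <<'E'
from h import *
o=manip.observe(); cm=cam("wrist"); I,D=viewer.grab_frame("wrist"); t=o["ee_pos"]
P=pts(cm,D); print(t,o["ft_force"])
for n,a,b in(("knob top",t[2]+.003,t[2]+.015),("shoulder",t[2]-.025,t[2]-.012)):
    q=P[(P[...,2]>a)&(P[...,2]<b)&(abs(P[...,1]-.1055)<(.004 if n[0]=="k" else .03))&(abs(P[...,0]-.5)<.04)]; print(n,np.median(q,0))
q=P[(P[...,2]>t[2]-.05)&(P[...,2]<t[2]-.03)&(abs(P[...,1]-.1057)<.005)&(abs(P[...,0]-.5)<.045)]; print("cap",len(q),np.median(q,0)+[.031,0,0])
E
```

```text
[0.50285809 0.1046274  0.11435186] [-3.76502213  0.1171835  12.03666217]
knob top [0.50060938 0.10557722 0.1223604 ]
shoulder [0.48504972 0.10514264 0.09632642]
cap 137 [0.50300276 0.10580632 0.0750018 ]
```

```bash
python3 -c "
from station import manip
print(manip.close_job())"
```

```text
the job is handed in; nothing more can be done
None
```

The job is handed in at about 16 s: the sifter disc lies in the recess, the cap is past the catches and centred, and the gripper still holds its knob, pressing with about 12 N so the gasket is almost fully squeezed; the hand-in gave no verdict.

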